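# Close the bench drawer and hold its lock rod through both bushings

## Task

Push the open upper drawer of the small grey two-drawer cabinet fully home until it seats in its detent. Then take the lock rod by its black grip out of its stand and thread it straight down through the bushing on the cabinet's frame and on through the bushing on the drawer, until its tip sticks out one to two centimetres below the lower bushing, with its collar still clear above the upper one. Finish while holding the rod there, upright and still, without letting go, ready for a clip to be put on; leave the piston, the oil filter and the sprocket where they are.

Things in the scene. Friction and masses are not known exactly. Their poses are not given: they have to be found in the camera images.
- cabinet: small grey sheet-metal cabinet fixed to the table, 100 deep (x) x 100 wide (y) x 156 mm high. Origin: on the table under the middle of its front plane; +x points into it, the drawer opens to -x, y to its left seen by the robot, z up. A steel lug on the right juts out over the front and carries the upper bushing, its highest point (168 mm). The lower drawer is shut and fixed.
- drawer (a joint): slide of the upper drawer, in m: 0 = fully home (firm stop), grows as it comes out toward the cabinet's -x (at most 0.060). Sliding takes about 1 to 2 N; a sprung detent over the last 10 mm takes about 4 N to pass, then pulls the drawer home over the last 2 mm and holds it.
- push_face (a point): point to push on the upper drawer's flat grey front panel (92 mm wide, z 88 to 148 mm): cabinet's y = +12 mm, z = 130 mm; moves with the drawer; with the drawer home at cabinet x = -6 mm. Axes as the cabinet's: push along +x. Room furniture beside the path: a bottle 0.20 m tall 4 cm to its left, a box 0.28 m tall 6 cm to its right. A pull lip 50 mm wide above it (z 136 to 148 mm) stands 8 mm out.
- upper_bushing (a point): centre of the top mouth of the upper brass bushing, fixed to the frame at cabinet x = -26, y = -32, z = 168 mm. An upright tube 18 mm tall (z 150 to 168), 25 to 33 mm in outer diameter; the bore is 17 mm wide and flares to 26 mm over the top 6 mm.
- lower_bushing (a point): centre of the top mouth of the lower brass bushing, on a lug of the drawer's front, shaped as the upper one; moves with the drawer. Top at z = 128 mm, underside at z = 110 mm. Exactly under the upper bushing when the drawer is home; below it is free down to the table.
- lock_rod: loose lock rod, 0.1 to 0.2 kg: steel shaft 12 mm thick, 105 mm from tip to collar, the last 8 mm tapered; a steel collar 28 mm in diameter, 6 mm thick; above it a round black grip 22 mm in diameter, 42 mm tall, top at 153 mm. Origin at the tip, z along the rod toward the grip. At the start it stands upright in the stand's tube, collar on the tube's rim, tip 10 mm above the table.
- rod_tip (a point): centre of the rod's lower tip; equal to the rod's origin. z along the rod toward the grip.
- rod_grip (a point): middle of the rod's black grip, 132 mm above the tip on the rod's axis.
- rod_stand: stand for the rod, fixed to the table: round foot 54 mm in diameter, 6 mm thick, upright aluminium tube 25 mm in outer diameter, 16 mm bore, its rim 115 mm above the table. Origin on the table under the tube's axis.
- piston: bystander: bare metal engine piston, about 55 mm in diameter, 50 mm tall, standing on its skirt; origin at the middle of its underside.
- oil_filter: bystander: blue round oil filter, 68 mm in diameter, 67 mm tall, standing; origin at the middle of its underside.
- sprocket: bystander: small steel chain sprocket, a flat toothed disc 75 mm in diameter, 8 mm thick, lying on the table; origin at the middle of its underside.

How it is judged:
By the outcome, as a careful person would: the job done as asked, in the order asked, and still so for the second after the job is handed in, while the arm keeps its last pose, push and grip.
It also fails if it takes over 64 s, if anything falls off the work surface, if the arm or the gripper's body presses on something with over 40 N, if the wrist force passes 120 N, or if a joint passes its speed limit or range.

## Robot

A 6-joint arm with a two-finger parallel gripper is mounted at the origin on a cart in front of the work surface, level with it; the furniture and walls round the work are solid. World frame = base frame: x ahead of the robot, y to its left, z up, the work surface at z = 0. Lengths are in mm, angles in rad, forces in N, time in s.
With the tool pointing down it reaches from about 425 to 1125 mm from the base axis. Payload 14.9 kg.
Tool frame: the origin (TCP) lies at the centre of the arm's flange, where the gripper is bolted on; the fingertips stand 191 mm ahead of it and the grasp point (between the pads) lies robot.grip_point_offset ahead of it (robot.grip_point_offset is the distance from the TCP to the grasp point, in mm); z points along the fingers, y is the line along which they close (so a half turn about z gives the same grasp; the last joint's range is limited). The gripper opens to 91 mm and grips with 3 to 60 N. Pads are 32 mm wide; open, the fingers measure 118 mm over their backs; the gripper's body (76 mm by 178 mm) begins 60 mm behind the grasp point.
Start: joints at [-1.173, 0.379, 1.734, -0, 1.028, -0.033], TCP at [292.316, -636.059, 404.732] pointing down, gripper open.
Joint ranges: [-2.77, 2.77], [-0.74, 2.19], [0, 2.66], [-1.06, 4.2], [0.31, 2.87], [-3.08, 3.08]. Speed limits (rad/s): [1.89, 1.89, 2.39, 3.14, 3.14, 3.14].

## Interface

Orientations are given as a unit quaternion [x, y, z, w].
In Python, from workcell import robot, eyes, spot_in, masks_of, place_of gives the robot as it stands. The module is installed in compiled form; this text tells all that it offers.
- The arm moves only by the tool jog_arm, never from a script. Its argument "commands" is a list that holds one entry, the list of rows, each a list of 7 numbers: the shift along the tool's x, y, z in mm, then the turn, a rotation vector about the tool's x, y, z in rad, then the gripper's target within -1 to 1 (shut at 1, half-way at 0, fully open at -1). A call has 1 to 12 rows; each row is the pose to reach, as a shift and turn from the pose commanded when the call began, along the tool's axes at that moment; what a row does not reach only later rows make up. A row lasts 1/8 s, in which the tool goes at most 62.5 mm and 10.7 degrees, less where a joint would pass 70% of its speed; a pose out of reach is approached as far as the arm can. A call with a gripper value outside its range is refused whole. The fingers move at their own pace and stop on an object; the grip force is fixed at half the most. Time passes only in rows, so rows that repeat a pose let the fingers close. It gives the time, the measured TCP pose, the force, the opening and the grip force at its end, in the units of the state.
- robot.observe(): the state, without advancing time (a new reading comes with each control period).
- eyes.read_camera(name): name is "scene" or "side" or "wrist"; returns the picture (400x640x3 uint8, red, green, blue); there is no depth.
- eyes.get_calibration(name): a dict with "mtx" (3x3 intrinsics, pixels), "rvec" (rotation vector, rad) and "tvec" (3), from world to camera coordinates, as OpenCV has them; the wrist camera has in their place "tool_from_camera" (4x4, takes a point from camera to tool coordinates, whose origin is the TCP and whose axes are the flange's). Camera axes: x right, y down, z forward; pixel columns grow to the right and rows downward; lengths in mm; the calibration is good to about 2 mm. A picture is of the moment at which its call begins: read the wrist's pose just before it. get_calibration takes no time and is no camera call.
- robot.sign_off(): hands the job in; it is judged then, once.
Trained networks look in the newest picture that a camera, given by its name, has taken for a name from the list of things; names that differ only in an ending like _2 or _b are one class to them, and where a whole thing is asked for, a point or a joint stands for the part that bears it (a point fixed in the world has none). Each returns a list of dicts, best first, with "score" (0 to 1); they miss things now and then, are a little off and sometimes report something else, mostly with a low value. They report only what shows in the picture. A call takes as long as a camera call.
- spot_in(target, camera): "at" ([column, row] in pixels, amid what is visible of it).
- masks_of(target, camera): "pixels" (400x640 bool, what is visible of it) and "at" ([column, row] in pixels, amid what is visible of it).
- place_of(target, camera): "at" ([column, row] in pixels: a listed point, or the origin of a listed thing).
The state is a dict: "time_s": time; "qpos": joint angles; "joint_velocities": joint speeds; "joint_torque": joint torques, N m; "eef_pos": TCP position; "tcp_rot": TCP orientation; "wrist_force": force on the tool from outside, world axes, zero at the start; "torque": the same for the moment, N m; "grip_width": finger opening in mm; "gripper_force": force on a finger pad.
Only numpy, scipy, OpenCV 4.12 (cv2) and the standard library are available. Lean on these libraries where they do the work, as an engineer would, in place of code of your own. Each camera call takes 0.05 s, during which the arm holds its last target. There are 200 camera calls.

## Working session

There is one attempt and no reset: what is moved stays moved. The work goes in short steps, Python scripts to look and compute and a tool call to move; the robot and the scene stay as the last step left them, time stands still between calls to the robot, and variables do not carry over. Pictures are saved under pics/ and viewed, at most 11 in all, crops included, and the job is handed in when it is done.

Besides the shell and the picture viewer there is one more tool, called as name(argument=value, ...), one argument or row to a line, values as JSON. jog_arm: Moves the arm, as the interface text tells. Its arguments: {"type":"object","properties":{"commands":{"type":"array"}},"required":["commands"]}

```bash
mkdir -p pics
cat > h.py <<'E'
import numpy as np, cv2
from workcell import robot, eyes, spot_in, masks_of, place_of
from scipy.spatial.transform import Rotation as R
def cam(name, st=None):
    c=eyes.get_calibration(name); K=np.array(c["mtx"],float)
    if "rvec" in c:
        Rm=cv2.Rodrigues(np.array(c["rvec"],float))[0]; t=np.array(c["tvec"],float).ravel()
    else:
        st=st or robot.observe(); T=np.eye(4); T[:3,:3]=R.from_quat(st["tcp_rot"]).as_matrix(); T[:3,3]=st["eef_pos"]
        M=np.linalg.inv(T@np.array(c["tool_from_camera"])); Rm,t=M[:3,:3],M[:3,3]
    return K,Rm,t
def ray(c,px):
    K,Rm,t=c; d=Rm.T@np.linalg.inv(K)@np.array([px[0],px[1],1.]); return -Rm.T@t, d/np.linalg.norm(d)
def on_z(c,px,z):
    o,d=ray(c,px); return o+d*(z-o[2])/d[2]
def tri(rs):
    A=sum(np.eye(3)-np.outer(d,d) for o,d in rs); b=sum((np.eye(3)-np.outer(d,d))@o for o,d in rs); return np.linalg.solve(A,b)
def proj(c,p):
    K,Rm,t=c; q=K@(Rm@np.array(p,float)+t); return q[:2]/q[2]
def shot(name,fn=None):
    im=eyes.read_camera(name)
    if fn: cv2.imwrite(fn,cv2.cvtColor(im,cv2.COLOR_RGB2BGR))
    return im
E
cat > a.py <<'E'
from h import *
s=robot.observe(); print({k:np.round(v,3) for k,v in s.items()}, robot.grip_point_offset)
C={}
for n in ("scene","side"):
    C[n]=cam(n); shot(n,f"pics/{n}0.png"); print(n,np.round(ray(C[n],(320,200))[0]))
for t in ("cabinet","push_face","upper_bushing","lower_bushing","rod_tip","rod_grip","rod_stand","piston","oil_filter","sprocket"):
    rs=[]
    for n in C:
        l=place_of(t,n)
        if l: rs.append(ray(C[n],l[0]["at"])); print(t,n,np.round(l[0]["at"],1),round(l[0]["score"],2))
    if len(rs)==2:
        p=tri(rs); print("   ",np.round(p,1),"gap",[round(float(np.linalg.norm(np.cross(p-o,d))),1) for o,d in rs])
E
python3 a.py
```

```text
{'time_s': np.float64(0.0), 'qpos': array([-1.173,  0.379,  1.735,  0.   ,  1.029, -0.033]), 'joint_velocities': array([-0.   ,  0.001, -0.001, -0.002,  0.001, -0.   ]), 'joint_torque': array([ 0.0000e+00, -7.6373e+01, -4.3438e+01,  6.5000e-02,  4.2000e-02,
       -0.0000e+00]), 'eef_pos': array([ 292.218, -635.873,  404.081]), 'tcp_rot': array([ 0.977,  0.214, -0.   , -0.001]), 'wrist_force': array([ 0.281, -0.301, -0.13 ]), 'torque': array([0.007, 0.033, 0.017]), 'gripper_force': np.float64(0.0), 'grip_width': np.float64(91.582)} 172.0
scene [358. 601. 762.]
side [ 733. -305.  900.]
cabinet scene [287.6 215.3] 0.95
cabinet side [339.2 273.8] 0.8
    [633.  -32.1  -2. ] gap [2.0, 2.0]
push_face scene [299.7 177.9] 0.78
push_face side [328.8 240.8] 0.86
    [600.4 -22.5 127. ] gap [3.8, 3.8]
upper_bushing scene [303.5 153.3] 0.7
upper_bushing side [318.5 248.6] 0.81
    [599.7 -55.7 162.6] gap [0.2, 0.2]
lower_bushing scene [313.5 168.8] 0.57
lower_bushing side [308.7 253.6] 0.74
    [580.9 -59.7 124.3] gap [0.1, 0.1]
rod_grip scene [372.2 272.3] 0.89
rod_grip side [285.7 133. ] 0.49
    [413.4 155.3 136.6] gap [2.3, 2.3]
rod_stand scene [360.  316.7] 0.64
rod_stand side [295.2 169.1] 0.74
    [425.  156.5  -4.5] gap [3.7, 3.7]
piston scene [365.6 248.2] 0.6
piston side [273.5 224.6] 0.74
    [4.521e+02 4.800e+00 1.000e-01] gap [2.8, 2.8]
oil_filter side [357.2 225.7] 0.89
sprocket scene [332.4 236. ] 0.68
sprocket side [303.1 244.6] 0.61
    [529.3  -7.6  -5.2] gap [6.2, 6.2]
```

View pics/scene0.png

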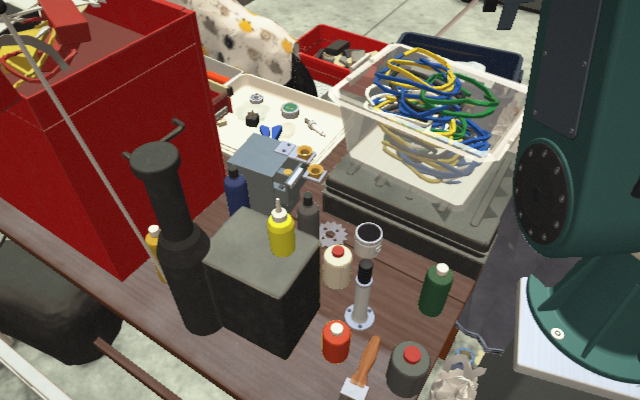

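View pics/side0.png

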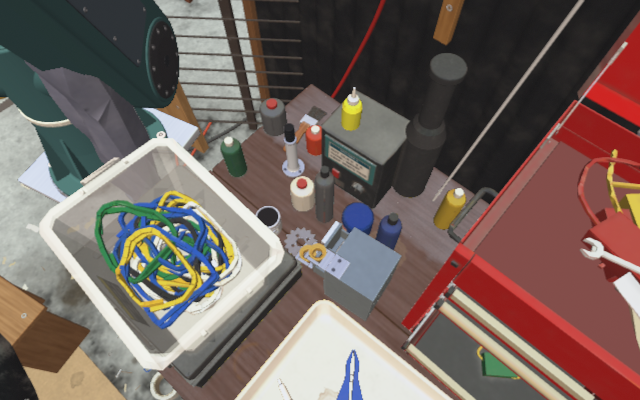

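The scene view shows the grey cabinet at (265,175) with its bushings at about (305,153) and (315,170), and the rod in its stand at (365,280). The cord bin is on the right. In the side view the bushings are at (315,252) and the rod is at (290,140). The networks agree with both pictures.

```bash
cat >> h.py <<'E'
def go(p, ydir, st=None):
    """shift/turn rows numbers from the present pose to tool-down pose at p with tool y along world angle ydir(deg)"""
    st=st or robot.observe(); R0=R.from_quat(st["tcp_rot"]); a=np.radians(ydir)
    y=np.array([np.cos(a),np.sin(a),0]); z=np.array([0,0,-1.]); x=np.cross(y,z)
    R1=R.from_matrix(np.c_[x,y,z])
    return np.round(R0.inv().apply(np.array(p)-st["eef_pos"]),1), np.round((R0.inv()*R1).as_rotvec(),4)
E
python3 - <<'E'
from h import *
c=eyes.get_calibration("wrist"); print(np.round(c["tool_from_camera"],3), np.round(c["mtx"]))
print(go([500,-30,600],0))
E
```

```text
[[-2.0000e-03 -9.7200e-01 -2.3500e-01  6.5336e+01]
 [ 1.0000e+00 -2.0000e-03  0.0000e+00  6.5500e-01]
 [-1.0000e-03 -2.3500e-01  9.7200e-01  1.9302e+01]
 [ 0.0000e+00  0.0000e+00  0.0000e+00  1.0000e+00]] [[329.   0. 316.]
 [  0. 329. 206.]
 [  0.   0.   1.]]
(array([ 441.8, -464. , -195.3]), array([-0.  , -0.  , -1.14]))
```

jog_arm(
  commands=[
    [[0, 0, -62, 0, 0, 0, -1], [0, 0, -124, 0, 0, 0, -1], [0, 0, -180, 0, 0, 0, -1], [40, -42, -195, 0, 0, -0.15, 1], [84, -88, -195, 0, 0, -0.3, 1], [128, -134, -195, 0, 0, -0.45, 1], [172, -180, -195, 0, 0, -0.6, 1], [216, -226, -195, 0, 0, -0.75, 1], [260, -272, -195, 0, 0, -0.9, 1], [304, -318, -195, 0, 0, -1.05, 1], [348, -364, -195, 0, 0, -1.14, 1], [392, -410, -195, 0, 0, -1.14, 1]],
  ],
)

```text
time_s: 2.6
eef_pos: [474.3, -106.5, 600.1]
tcp_rot: [0.707, 0.708, 0.0, 0.0]
wrist_force: [0.3, -1.0, 0.5]
grip_width: 4.1
gripper_force: 0.0
```

jog_arm(
  commands=[
    [[-22, -65, 0, 0, 0, 0, 1], [-22, -65, 0, 0, 0, 0, 1], [-22, -65, 0, 0, 0, 0, 1]],
  ],
)

```text
time_s: 2.98
eef_pos: [409.1, -130.8, 600.1]
tcp_rot: [0.708, 0.707, 0.0, 0.001]
wrist_force: [-0.7, -0.5, -0.1]
grip_width: 0.3
gripper_force: 0.0
```

jog_arm(
  commands=[
    [[40, 45, 20, 0, 0, 0, 1], [80, 90, 40, 0, 0, 0, 1], [110, 131, 60, 0, 0, 0, 1], [110, 131, 80, 0, 0, 0, 1], [110, 131, 80, 0, 0, 0, 1]],
  ],
)

```text
time_s: 3.6
eef_pos: [540.3, -20.9, 517.9]
tcp_rot: [0.707, 0.707, -0.001, -0.001]
wrist_force: [0.6, -0.0, 0.2]
grip_width: 0.4
gripper_force: 0.0
```

```bash
cat > b.py <<'E'
import sys
from h import *
s=robot.observe(); c=cam("wrist",s); print(np.round(s["eef_pos"],1), s["time_s"])
shot("wrist",sys.argv[1])
Z=dict(cabinet=0,push_face=130,upper_bushing=168,lower_bushing=128,rod_grip=132+10,rod_stand=0)
for t,z in Z.items():
    for l in place_of(t,"wrist")[:1]: print(t,np.round(l["at"],1),round(l["score"],2),np.round(on_z(c,l["at"],z),1))
E
python3 b.py pics/w1.png
```

```text
[540.3 -20.9 517.9] 3.6
cabinet [376.7 177.6] 0.79 [632.1 -32.4   0. ]
push_face [373.1 184.5] 0.75 [604.3 -20.3 130. ]
upper_bushing [371.7 228.6] 0.88 [598.  -60.7 168. ]
lower_bushing [349.9 214.9] 0.59 [579.  -56.6 128. ]
rod_grip [196.5   5.8] 0.84 [423.4 158.4 142. ]
rod_stand [232.4  41. ] 0.68 [423.2 159.8   0. ]
```

View pics/w1.png

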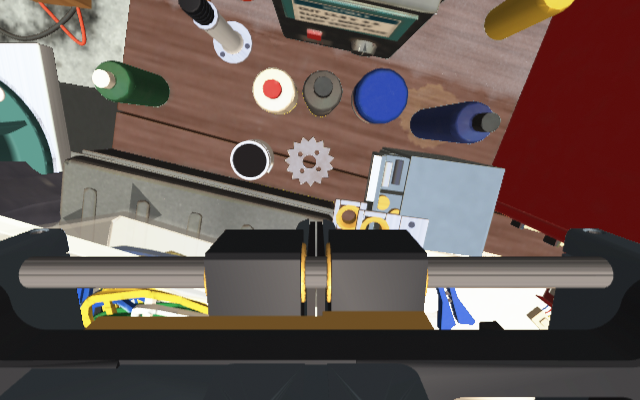

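Run:
```python
from h import *
im=cv2.imread("pics/w1.png"); cv2.imwrite("pics/w1c.png",cv2.resize(im[140:260,310:510],None,fx=4,fy=4,interpolation=cv2.INTER_CUBIC))
```

```text
(no output)
```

View pics/w1c.png

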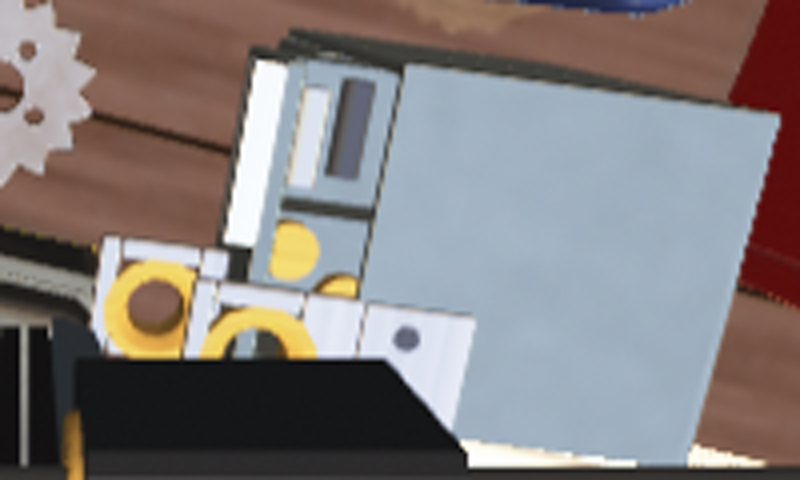

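The crop shows the cabinet's top face with corners at (403,63), (780,113) and (692,465), and front edge (403,63)-(362,300). The white pull lip is at (255,150). The bushings are at (155,305) and (255,340).

Run:
```python
from h import *
c=cam("wrist")
P=[on_z(c,(310+u/4,140+v/4),156) for u,v in ((403,63),(780,113),(692,465),(362,300))]
print(np.round(P,1))
ang=lambda d:np.degrees(np.arctan2(d[1],d[0]))
y=[ang(P[1]-P[0]),ang(P[1]-P[2])-90,ang(P[0]-P[3])-90]; print(np.round(y,1))
# left front corner = (0,50), left back=(100,50)
for a in (-9,-11,-13):
    th=np.radians(a); M=np.array([[np.cos(th),-np.sin(th)],[np.sin(th),np.cos(th)]])
    print(a,[np.round(p[:2]-M@np.array(q),1) for p,q in ((P[0],(0,50)),(P[1],(100,50)))], "lip", np.round([M.T@(on_z(c,(310+u/4,140+v/4),148)[:2]-P[0][:2])+[0,50] for u,v in ((255,55),(225,245))],1))
```

```text
[[ 6.400e+02  1.380e+01  1.560e+02]
 [ 7.403e+02  4.000e-01  1.560e+02]
 [ 7.287e+02 -9.870e+01  1.560e+02]
 [ 6.330e+02 -5.030e+01  1.560e+02]]
[-7.6 -6.6 -6.2]
-9 [array([632.1, -35.6]), array([633.7, -33.3])] lip [[-37.1  45.7]
 [-35.1  -6.6]]
-11 [array([630.4, -35.3]), array([632.6, -29.6])] lip [[-36.9  44.4]
 [-33.1  -7.8]]
-13 [array([628.7, -34.9]), array([631.6, -25.8])] lip [[-36.7  43.1]
 [-31.1  -8.9]]
```

jog_arm(
  commands=[
    [[8, 20, 0, 0, 0, 0.122, 1], [8, 20, 60, 0, 0, 0.122, 1], [8, 20, 120, 0, 0, 0.122, 1], [8, 20, 175, 0, 0, 0.122, 1], [8, 20, 201, 0, 0, 0.122, 1], [8, 20, 201, 0, 0, 0.122, 1]],
  ],
)

```text
time_s: 4.7
eef_pos: [559.8, -12.7, 317.5]
tcp_rot: [0.749, 0.663, -0.001, -0.001]
wrist_force: [0.2, -0.6, -0.2]
grip_width: 0.6
gripper_force: 0.0
```

```bash
python3 b.py pics/w2.png
```

```text
[559.8 -12.7 317.5] 4.7
cabinet [398.2 211.3] 0.55 [634.2 -34.6   0. ]
rod_stand [125.7  17.7] 0.85 [423.  157.1   0. ]
```

View pics/w2.png

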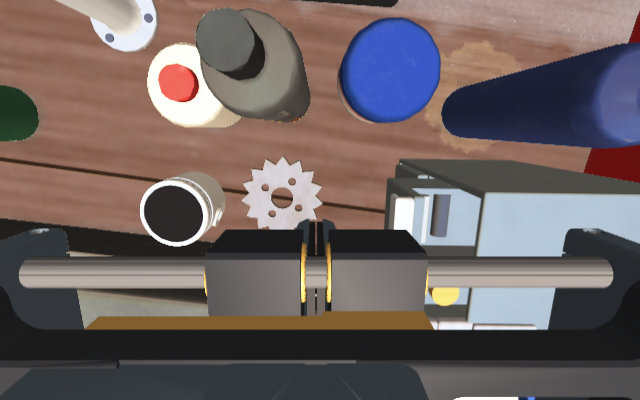

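The tool is aligned with the cabinet and clear of the bottle at (235,60). The lip is ahead of the fingers at (405,215).

jog_arm(
  commands=[
    [[0, 6, 0, 0, 0, 0, 1], [0, 12, 0, 0, 0, 0, 1], [0, 16, 0, 0, 0, 0, 1], [0, 20, 0, 0, 0, 0, 1]],
  ],
)

```text
time_s: 5.55
eef_pos: [580.5, -15.0, 318.7]
tcp_rot: [0.749, 0.663, -0.0, -0.0]
wrist_force: [-0.1, -1.2, 0.2]
grip_width: 0.5
gripper_force: 0.0
```

jog_arm(
  commands=[
    [[0, 4, 0, 0, 0, 0, 1], [0, 8, 0, 0, 0, 0, 1]],
  ],
)

```text
time_s: 5.8
eef_pos: [588.2, -16.0, 318.6]
tcp_rot: [0.749, 0.663, -0.0, -0.0]
wrist_force: [-1.4, 0.1, 1.3]
grip_width: 0.5
gripper_force: 0.7
```

jog_arm(
  commands=[
    [[0, 2, 0, 0, 0, 0, 1], [0, 4, 0, 0, 0, 0, 1]],
  ],
)

```text
time_s: 6.05
eef_pos: [592.1, -16.5, 318.7]
tcp_rot: [0.749, 0.663, -0.0, -0.0]
wrist_force: [-1.3, -0.9, 1.1]
grip_width: 0.5
gripper_force: 0.6
```

jog_arm(
  commands=[
    [[0, 3, 0, 0, 0, 0, 1], [0, 6, 0, 0, 0, 0, 1], [0, 9, 0, 0, 0, 0, 1]],
  ],
)

```text
time_s: 6.42
eef_pos: [600.8, -17.6, 318.6]
tcp_rot: [0.749, 0.663, -0.001, -0.001]
wrist_force: [-6.3, -1.8, 5.2]
grip_width: 0.4
gripper_force: 3.4
```

jog_arm(
  commands=[
    [[0, 2, 0, 0, 0, 0, 1], [0, 4, 0, 0, 0, 0, 1]],
  ],
)

```text
time_s: 6.68
eef_pos: [605.0, -18.1, 318.7]
tcp_rot: [0.749, 0.663, -0.0, -0.0]
wrist_force: [-3.2, -1.7, 0.4]
grip_width: 0.3
gripper_force: 1.4
```

jog_arm(
  commands=[
    [[0, 2, 0, 0, 0, 0, 1], [0, 3, 0, 0, 0, 0, 1]],
  ],
)

```text
time_s: 6.92
eef_pos: [608.1, -18.4, 318.7]
tcp_rot: [0.749, 0.663, 0.0, -0.0]
wrist_force: [-4.6, -0.8, 1.3]
grip_width: 0.4
gripper_force: 2.4
```

jog_arm(
  commands=[
    [[0, 1, 0, 0, 0, 0, 1], [0, 2, 0, 0, 0, 0, 1]],
  ],
)

```text
time_s: 7.18
eef_pos: [609.1, -18.5, 318.6]
tcp_rot: [0.749, 0.663, -0.001, -0.001]
wrist_force: [-19.2, 2.1, 14.9]
grip_width: 0.1
gripper_force: 10.2
```

jog_arm(
  commands=[
    [[0, 1, 0, 0, 0, 0, 1], [0, 2, 0, 0, 0, 0, 1]],
  ],
)

```text
time_s: 7.42
eef_pos: [610.0, -18.6, 318.5]
tcp_rot: [0.749, 0.663, -0.003, -0.003]
wrist_force: [-33.8, 3.1, 27.8]
grip_width: 0.4
gripper_force: 18.1
```

The drawer met its firm stop at 34 N, so it's home. I'll back off and look at the bushings from above.

jog_arm(
  commands=[
    [[0, -15, 0, 0, 0, 0, 1], [0, -35, 0, 0, 0, 0, 1], [0, -35, -60, 0, 0, 0, 1], [0, -35, -120, 0, 0, 0, 1], [0, -35, -180, 0, 0, 0, 1], [-20, -20, -202, 0, 0, 0, 1], [-60, -4, -202, 0, 0, 0, 1], [-91, -4, -202, 0, 0, 0, 1], [-91, -4, -202, 0, 0, 0, 1], [-91, -4, -202, 0, 0, 0, 1]],
  ],
)

```text
time_s: 8.68
eef_pos: [596.8, -108.3, 520.7]
tcp_rot: [0.749, 0.663, 0.0, 0.0]
wrist_force: [-0.9, 0.3, -0.5]
grip_width: 0.8
gripper_force: 0.0
```

```bash
python3 b.py pics/w3.png
python3 - <<'E'
import cv2
im=cv2.imread("pics/w3.png"); cv2.imwrite("pics/w3c.png",cv2.resize(im[50:230,220:440],None,fx=3.2,fy=3.2,interpolation=cv2.INTER_CUBIC))
E
```

```text
[ 596.8 -108.3  520.7] 8.675
cabinet [333.9 119.4] 0.88 [633.3 -37.4   0. ]
push_face [332.5 103.2] 0.95 [626.2 -22.  130. ]
upper_bushing [318.5  31.3] 0.73 [618.2  40.6 168. ]
lower_bushing [313.4 143.8] 0.79 [600.3 -62.4 128. ]
```

View pics/w3c.png

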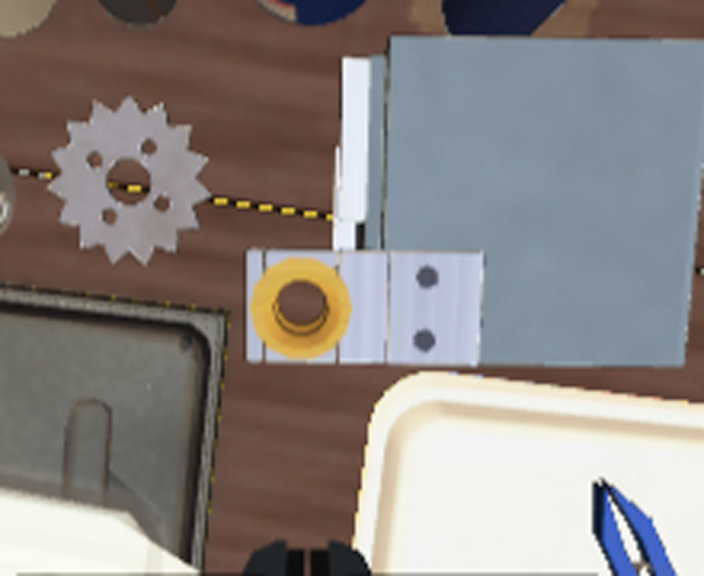

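The close look shows the upper bushing's bore centred at crop (301,307), which is picture (314,146), with the lower bushing concentric below it. The cabinet edges line up with the tool.

Run:
```python
from h import *
s=robot.observe(); c=cam("wrist",s)
for z in (150,162,168): print(z,np.round(on_z(c,(314,146.1),z),1))
p=np.array(s["eef_pos"])
print(proj(c,[600,-62,162]))
# w1 pose: dark bottle cap
s1=dict(s); s1["eef_pos"]=[540.3,-20.9,517.9]; s1["tcp_rot"]=[.7071,.7071,0,0]
print("bottle",np.round(on_z(cam("wrist",s1),(322,85),200)), "white", np.round(on_z(cam("wrist",s1),(272,89),90)))
print(go([430,125,560],-7,s))
```

```text
150 [600.8 -63.8 150. ]
162 [600.9 -63.1 162. ]
168 [601.  -62.7 168. ]
[312.98626196 145.13985231]
bottle [546.  79. 200.] white [489.  87.  90.]
(array([ 211.4, -193.9,  -39.3]), array([ 0.    , -0.    ,  0.0007]))
```

jog_arm(
  commands=[
    [[0, 0, -39, 0, 0, 0, 0], [42, -39, -39, 0, 0, 0, 0], [84, -78, -39, 0, 0, 0, 0], [126, -117, -39, 0, 0, 0, 0], [168, -156, -39, 0, 0, 0, 0], [211, -194, -39, 0, 0, 0, 0], [211, -194, -39, 0, 0, 0, 0], [211, -194, -39, 0, 0, 0, 0]],
  ],
)

```text
time_s: 10.02
eef_pos: [430.1, 124.4, 560.0]
tcp_rot: [0.749, 0.663, 0.0, 0.0]
wrist_force: [-0.1, -0.7, 0.6]
grip_width: 45.5
gripper_force: 0.0
```

```bash
cat > d.py <<'E'
from h import *
s=robot.observe(); c=cam("wrist",s); shot("wrist","pics/w4.png"); print(np.round(s["eef_pos"],1))
for t,z in (("rod_grip",142),("rod_stand",0),("rod_tip",10)):
    for l in place_of(t,"wrist")[:1]: print(t,np.round(l["at"],1),round(l["score"],2),np.round(on_z(c,l["at"],z),1))
im=cv2.imread("pics/w4.png"); cv2.imwrite("pics/w4c.png",cv2.resize(im[60:240,210:430],None,fx=3.2,fy=3.2,interpolation=cv2.INTER_CUBIC))
E
python3 d.py
```

```text
[430.1 124.4 560. ]
rod_grip [305.3 156.8] 0.79 [421.7 154.9 142. ]
rod_stand [309.5 145.6] 0.93 [425.1 159.7   0. ]
rod_tip [432.3 181.1] 0.64 [617.1  79.   10. ]
```

View pics/w4c.png

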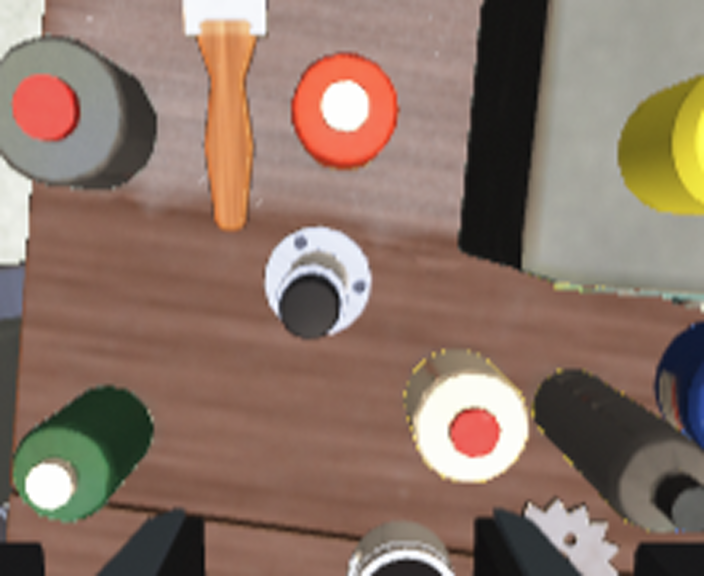

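The grip's top disc is at crop (309,306), which is picture (306.6,155.6). The stand foot is centred at crop (318,280). There is nothing within finger reach.

Run:
```python
from h import *
s=robot.observe(); c=cam("wrist",s)
a=on_z(c,(306.6,155.6),163); b=on_z(c,(309.4,147.7),6); print(np.round(a,1),np.round(b,1))
print(go([*((a+b)/2)[:2],322],-7,s))
```

```text
[424.4 157.  163. ] [424.7 156.    6. ]
(array([ 32. ,  -9.9, 237.6]), array([-0.0003,  0.0002, -0.0014]))
```

jog_arm(
  commands=[
    [[32, -10, 0, 0, 0, 0, 0], [32, -10, 60, 0, 0, 0, 0], [32, -10, 120, 0, 0, 0, 0], [32, -10, 180, 0, 0, 0, 0], [32, -10, 225, 0, 0, 0, 0], [32, -10, 238, 0, 0, 0, 0], [32, -10, 238, 0, 0, 0, 0], [32, -10, 238, 0, 0, 0, 1], [32, -10, 238, 0, 0, 0, 1], [32, -10, 238, 0, 0, 0, 1], [32, -10, 238, 0, 0, 0, 1]],
  ],
)

```text
time_s: 11.6
eef_pos: [424.3, 157.4, 322.7]
tcp_rot: [0.749, 0.663, 0.001, 0.0]
wrist_force: [-1.7, 0.0, 10.1]
grip_width: 21.3
gripper_force: 30.0
```

jog_arm(
  commands=[
    [[0, 0, -10, 0, 0, 0, 1], [0, 0, -30, 0, 0, 0, 1], [0, 0, -60, 0, 0, 0, 1], [0, 0, -100, 0, 0, 0, 1], [0, 0, -140, 0, 0, 0, 1], [0, 0, -140, 0, 0, 0, 1]],
  ],
)

```text
time_s: 12.35
eef_pos: [424.3, 157.4, 465.1]
tcp_rot: [0.749, 0.663, 0.003, 0.001]
wrist_force: [-0.6, -0.9, -1.2]
grip_width: 21.4
gripper_force: 30.0
```

Run:
```python
from h import *
s=robot.observe(); print(np.round(s["eef_pos"],1))
print(go([601,-62.8,s["eef_pos"][2]],-7,s))
shot("wrist","pics/w5.png"); w=masks_of("lock_rod","wrist")
for l in w[:1]:
    m=l["pixels"]; print(l["score"],np.argwhere(m).min(0),np.argwhere(m).max(0))
    for r in range(150,400,15):
        q=np.where(m[r])[0]
        if len(q): print(r,q.min(),q.max())
```

```text
[424.3 157.4 465.1]
(array([-197.1,  202.2,    0.6]), array([ 0.0051, -0.0023,  0.0002]))
0.61 [196 295] [292 336]
210 309 321
225 298 333
240 296 335
255 297 335
```

View pics/w5.png

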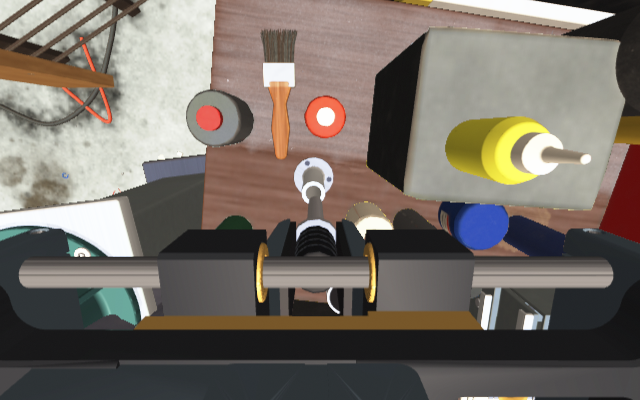

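The rod is lifted clear of its stand, with its tip at about (314,195) just above the tube.

jog_arm(
  commands=[
    [[0, 0, -35, 0, 0, 0, 1], [-10, 10, -70, 0, 0, 0, 1], [-40, 41, -70, 0, 0, 0, 1], [-78, 80, -70, 0, 0, 0, 1], [-116, 119, -70, 0, 0, 0, 1], [-150, 154, -70, 0, 0, 0, 1], [-180, 185, -70, 0, 0, 0, 1], [-197, 202, -70, 0, 0, 0, 1], [-197, 202, -70, 0, 0, 0, 1], [-197, 202, -70, 0, 0, 0, 1]],
  ],
)

```text
time_s: 13.7
eef_pos: [600.0, -62.2, 531.2]
tcp_rot: [0.749, 0.663, -0.0, -0.0]
wrist_force: [-1.0, -0.4, -1.3]
grip_width: 21.6
gripper_force: 30.0
```

Run:
```python
from h import *
s=robot.observe(); c=cam("wrist",s); print(np.round(s["eef_pos"],1)); shot("wrist","pics/w6.png")
T=R.from_quat(s["tcp_rot"]); 
for d in (300,312,320): print(d,np.round(proj(c,np.array(s["eef_pos"])+T.apply([0,0,d])),1))
print("bush top pred",np.round(proj(c,[601,-62.8,168]),1))
C={n:cam(n) for n in ("scene","side")}
for n in C: shot(n,f"pics/{n}6.png")
rs={}
for t in ("rod_tip","upper_bushing","lower_bushing"):
    for n in ("wrist","scene","side"):
        for l in place_of(t,n)[:1]: print(t,n,np.round(l["at"],1),round(l["score"],2)); rs.setdefault(t,{})[n]=ray(C.get(n,c),l["at"])
    q=[rs.get(t,{}).get(n) for n in C]
    if all(x is not None for x in q): print(t,np.round(tri(q),1))
a=[cv2.imread("pics/w6.png")[120:240,250:390]]
for n in C:
    u,v=map(int,proj(C[n],[601,-63,200])); a.append(cv2.imread(f"pics/{n}6.png")[v-60:v+60,u-70:u+70]); print(n,"crop origin",u-70,v-60)
a=[cv2.resize(x,(420,360) if i==0 else (380,326),interpolation=cv2.INTER_CUBIC) for i,x in enumerate(a)]
a=[cv2.resize(x,(350,300)) for x in a]
cv2.imwrite("pics/m6.png",np.vstack([np.hstack(a[:2]),np.hstack([a[2],a[2]*0])]))
```

```text
[600.  -62.2 531.2]
300 [315.6 202.5]
312 [315.6 199.6]
320 [315.6 197.7]
bush top pred [316.9 189.7]
rod_tip wrist [315.3 199.2] 0.84
rod_tip scene [306.3 127.6] 0.89
rod_tip side [317.1 240.4] 0.64
rod_tip [598.7 -63.6 218.3]
upper_bushing wrist [314.5 189.6] 0.77
upper_bushing scene [304.4 152. ] 0.68
upper_bushing side [316.2 247.4] 0.59
upper_bushing [596.8 -56.3 166.2]
lower_bushing wrist [315.9 180.1] 0.65
lower_bushing scene [305.6 161.9] 0.83
lower_bushing side [316.4 263.5] 0.82
lower_bushing [602.2 -71.5 126.5]
scene crop origin 233 75
side crop origin 246 184
```

View pics/m6.png

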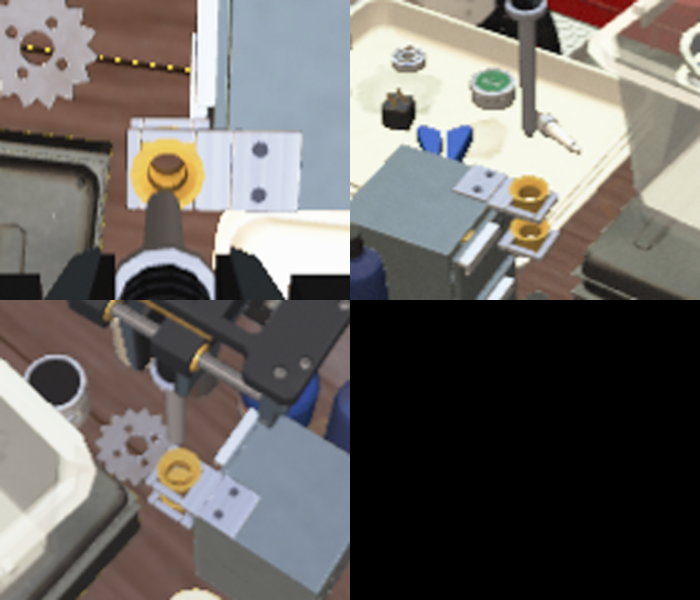

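Run:
```python
from h import *
s=robot.observe(); c=cam("wrist",s); C={n:cam(n) for n in ("scene","side")}
T=tri([ray(C["scene"],(304.8,128)),ray(C["side"],(316.6,241.0))]); B=tri([ray(C["scene"],(305,149)),ray(C["side"],(318,249))])
print(np.round(T,1),np.round(B,1),np.round(B-T,1))
print(np.round(on_z(c,(317.2,188.8),166),1)); print(go([601,-62.8,531.2],-7,s))
```

```text
[599.8 -63.9 217.1] [599.3 -59.8 170. ] [ -0.5   4.1 -47.1]
[602.2 -63.1 166. ]
(array([0. , 0.6, 0.6]), array([-0.    ,  0.    ,  0.0002]))
```

jog_arm(
  commands=[
    [[0.5, 1, 15, 0, 0, 0, 1], [0.5, 1, 35, 0, 0, 0, 1], [0.5, 1, 45, 0, 0, 0, 1], [0.5, 1, 45, 0, 0, 0, 1]],
  ],
)

```text
time_s: 14.8
eef_pos: [601.4, -62.5, 485.4]
tcp_rot: [0.749, 0.663, -0.001, -0.001]
wrist_force: [-0.6, -0.8, -1.2]
grip_width: 21.4
gripper_force: 30.0
```

Run:
```python
from h import *
s=robot.observe(); c=cam("wrist",s); print(np.round(s["eef_pos"],1)); shot("wrist","pics/w7.png")
T=R.from_quat(s["tcp_rot"]); print(np.round(proj(c,np.array(s["eef_pos"])+T.apply([0,0,312])),1))
C={n:cam(n) for n in ("scene","side")}
a=[cv2.imread("pics/w7.png")[150:240,265:370]]
for n in C:
    shot(n,f"pics/{n}7.png"); u,v=map(int,proj(C[n],[601,-63,168])); a.append(cv2.imread(f"pics/{n}7.png")[v-45:v+45,u-52:u+53]); print(n,"crop origin",u-52,v-45)
a=[cv2.resize(x,None,fx=3.33,fy=3.33,interpolation=cv2.INTER_CUBIC) for x in a]
cv2.imwrite("pics/m7.png",np.vstack([np.hstack(a[:2]),np.hstack([a[2],a[2]*0])]))
```

```text
[601.4 -62.5 485.4]
[315.6 199.6]
scene crop origin 251 103
side crop origin 265 206
```

View pics/m7.png

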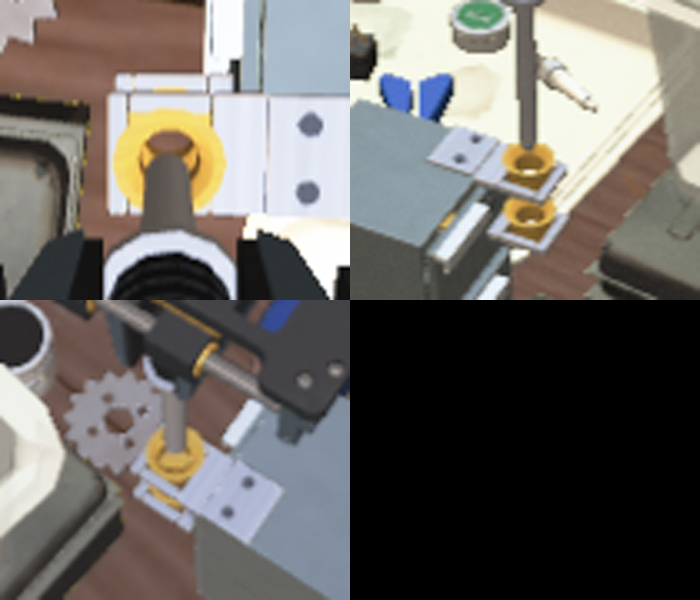

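All three views show the tip centred just above the upper mouth (wrist crop: tip at (168,160), bore at (169,155)). I'll lower it in stages and watch the force.

jog_arm(
  commands=[
    [[0, 0.5, 6, 0, 0, 0, 1], [0, 0.5, 12, 0, 0, 0, 1], [0, 0.5, 18, 0, 0, 0, 1], [0, 0.5, 24, 0, 0, 0, 1], [0, 0.5, 24, 0, 0, 0, 1]],
  ],
)

```text
time_s: 15.58
eef_pos: [601.9, -62.5, 462.1]
tcp_rot: [0.749, 0.663, -0.0, -0.0]
wrist_force: [-0.4, 0.1, -1.3]
grip_width: 21.6
gripper_force: 30.0
```

jog_arm(
  commands=[
    [[0, 0, 5, 0, 0, 0, 1], [0, 0, 10, 0, 0, 0, 1], [0, 0, 15, 0, 0, 0, 1], [0, 0, 20, 0, 0, 0, 1], [0, 0, 20, 0, 0, 0, 1]],
  ],
)

```text
time_s: 16.2
eef_pos: [601.9, -62.5, 442.2]
tcp_rot: [0.749, 0.663, -0.0, -0.0]
wrist_force: [0.2, -0.1, -1.3]
grip_width: 21.6
gripper_force: 30.0
```

jog_arm(
  commands=[
    [[0, 0, 5, 0, 0, 0, 1], [0, 0, 10, 0, 0, 0, 1], [0, 0, 15, 0, 0, 0, 1], [0, 0, 15, 0, 0, 0, 1]],
  ],
)

```text
time_s: 16.7
eef_pos: [601.9, -62.5, 427.2]
tcp_rot: [0.749, 0.663, -0.0, -0.0]
wrist_force: [0.4, 0.4, -1.4]
grip_width: 21.5
gripper_force: 30.0
```

jog_arm(
  commands=[
    [[0, 0, 5, 0, 0, 0, 1], [0, 0, 10, 0, 0, 0, 1], [0, 0, 15, 0, 0, 0, 1], [0, 0, 18, 0, 0, 0, 1], [0, 0, 18, 0, 0, 0, 1], [0, 0, 18, 0, 0, 0, 1]],
  ],
)

```text
time_s: 17.45
eef_pos: [602.1, -62.5, 409.9]
tcp_rot: [0.749, 0.663, 0.0, 0.0]
wrist_force: [-0.7, -0.5, -1.6]
grip_width: 21.5
gripper_force: 30.0
```

Run:
```python
from h import *
C={n:cam(n) for n in ("scene","side","wrist")}
a=[]
for n in C:
    shot(n,f"pics/{n}8.png"); u,v=map(int,proj(C[n],[601,-63,135])); print(n,u-52,v-45,np.round(proj(C[n],[601,-63,96]),1),[np.round(l["at"],1) for l in place_of("rod_tip",n)[:1]])
    a.append(cv2.resize(cv2.imread(f"pics/{n}8.png")[max(v-45,0):v+45,u-52:u+53],(350,300),interpolation=cv2.INTER_CUBIC))
cv2.imwrite("pics/m8.png",np.vstack([np.hstack(a[:2]),np.hstack([a[2],a[2]*0])]))
```

```text
scene 252 116 [304.7 176. ] [array([306. , 174.7])]
side 265 212 [317.7 264.7] []
wrist 262 165 [314.4 199.8] []
```

View pics/m8.png

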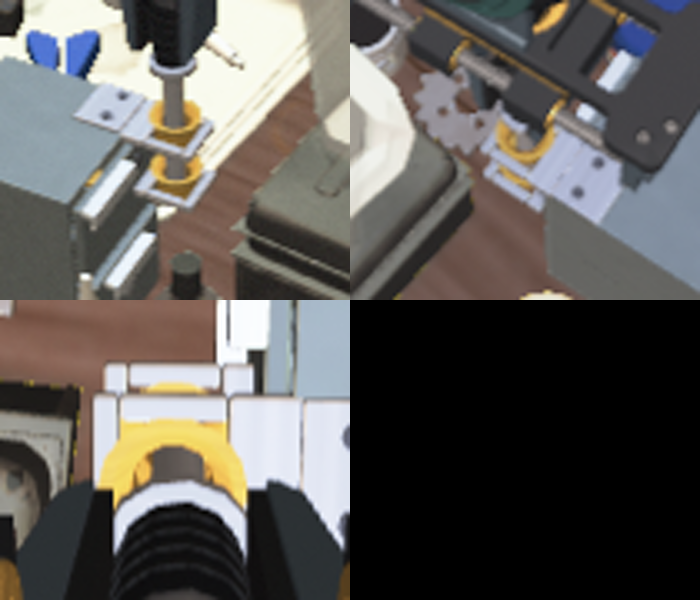

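The rod runs through both aligned bushings, with the collar clear above the upper one. By arm height the tip is about 13 mm below the lower bushing. I'll go 2 mm deeper to sit mid-band, then hold.

jog_arm(
  commands=[
    [[0, 0, 2, 0, 0, 0, 1], [0, 0, 2, 0, 0, 0, 1], [0, 0, 2, 0, 0, 0, 1], [0, 0, 2, 0, 0, 0, 1], [0, 0, 2, 0, 0, 0, 1], [0, 0, 2, 0, 0, 0, 1]],
  ],
)

```text
time_s: 18.5
eef_pos: [602.0, -62.5, 407.7]
tcp_rot: [0.749, 0.663, 0.0, 0.0]
wrist_force: [0.4, -0.2, -1.2]
grip_width: 21.3
gripper_force: 30.0
```

```bash
python3 -c "
from workcell import robot
s=robot.observe(); print(s['eef_pos'],s['wrist_force'],s['joint_velocities'])
print(robot.sign_off())"
```

```text
[601.99840627 -62.50246716 407.74614096] [ 0.39743185 -0.24047569 -1.23235873] [ 5.83289253e-04  3.70638169e-04  1.93201470e-03  2.83345542e-05
 -1.40391782e-03  1.71448539e-05]
the job is handed in; nothing more can be done
None
```

The job is handed in at 18.5 s: the drawer was pushed home against its stop, and the rod is held still and upright through both bushings, collar clear, its tip about 15 mm below the lower one (worked out from arm height, since the tip was not visible).

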